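# Lock the shaker's platform with its transport pin

## Robot

A 6-joint arm with a two-finger parallel gripper is mounted at the origin on the work surface. World frame = base frame: x ahead of the robot, y to its left, z up, the work surface at z = 0. Lengths are in m, angles in degrees, forces in N, time in s.
With the tool pointing down it reaches from about 0.375 to 0.9 m from the base axis. Payload 3.1 kg.
Tool frame: the origin (TCP) lies on the front face of the gripper's body, between the roots of the fingers; the fingertips stand 70 mm ahead of it and the grasp point (between the pads) lies 51 mm ahead of it (bot.tip_extent is the distance from the TCP to the fingertips, in m); z points along the fingers, x is the direction in which the jaws open and shut, and the axes are right-handed (so a half turn about z gives the same grasp; the last joint's range is limited). The gripper opens to 87 mm and grips with 3 to 60 N. Pads are 19 mm wide; open, the fingers measure 117 mm over their backs; the gripper's body (75 mm by 190 mm) begins 51 mm behind the grasp point.
Start: joints at [61.793, 30.224, 82.088, -0, 67.689, -10.227], TCP at [0.193, 0.594, 0.292] pointing down, gripper open.
Joint ranges: [-176.69, 176.69], [-43.24, 126.21], [12.49, 139.97], [-82, 262], [0, 151.66], [-163.58, 163.58]. Speed limits (degrees/s): [159.86, 159.86, 180, 180, 180, 180].

## Interface

Orientations are given as a 3x3 rotation matrix whose columns are the frame's x, y, z axes.
In Python, from rig import bot, viewer, ticket gives the robot as it stands. The module is installed in compiled form; this text tells all that it offers.
- The arm moves only by the tool arm_command, never from a script. Its argument "targets" is a list of rows, each an object with "rot": the turn, a rotation vector about the tool's x, y, z in degrees, a list of three; "offset": the shift along the tool's x, y, z in cm, a list of three; "gripper": the closure, from 0 (fully open) to 1 (shut). A call has 1 to 8 rows; each row is the pose to reach, as a shift and turn from the pose commanded when the call began, along the tool's axes at that moment; what a row does not reach only later rows make up. A row lasts 1/10 s, in which the tool goes at most 50 mm and 8.59 degrees, less where a joint would pass 70% of its speed; a pose out of reach is approached as far as the arm can. A call with a gripper value outside its range is refused whole. The fingers move at their own pace and stop on an object; the grip force is fixed at half the most. Time passes only in rows, so rows that repeat a pose let the fingers close. It gives the time, the measured TCP pose, the force and the opening at its end, in the units of the state.
- bot.read_state(): the state, without advancing time (a new reading comes with each control period).
- viewer.capture(name): name is "side" or "top"; returns a dict with "frame" (480x640x3 uint8, red, green, blue), "fx", "fy", "cx", "cy" (pixels), "view" (4x4, takes a point from world to camera coordinates). Camera axes: x right, y down, z forward; pixel columns grow to the right and rows downward; lengths in m; the calibration is good to about 2 mm. A picture is of the moment at which its call begins. There is no depth.
- ticket.hand_in(): hands the job in, once; it reports no verdict.
The state is a dict: "time_s": time; "joint_positions": joint angles; "qvel": joint speeds; "tau": joint torques, N m; "position": TCP position; "tcp_rot": TCP orientation; "force": force on the tool from outside, world axes, zero at the start; "moment": the same for the moment, N m; "opening": opening from 0.0 (shut) to 1.0 (fully open).
Only numpy, scipy, OpenCV 4.12 (cv2) and the standard library are available. Lean on these libraries where they do the work, as an engineer would, in place of code of your own. Each camera call takes 0.05 s, during which the arm holds its last target. There are 200 camera calls.

## Task

Lock the bench shaker for moving: take the lock pin from its parking block, put it through the hole in the shaker's platform, and, with its nose resting lightly on the steel below, slide pin and platform along until the nose drops into the hidden lock hole. Press the pin gently home until its collar lies on the platform and let go of it; do not force the pin, and leave the other things on the bench where they stand.

Things in the scene. Friction and masses are not known exactly. Their poses are not given: they have to be found in the camera images.
- shaker: bench shaker: white housing 220 x 280 mm fixed on the table, turned by up to 20 degrees; origin: centre of its underside; y: along the platform's slide, z up. Its tube rack sits on the platform's half nearer the robot, caps up to 72 mm above the plate. Under the platform, on the bore's line of travel, is flat fixed steel, its top 72 mm above the table, with one hidden lock hole
- platform (a joint): position (m) of the shaker's platform along its slide: 0 at its end towards the shaker's -y, 0.070 at the +y end; it starts within 6 mm of 0. An aluminium plate 172 x 200 mm, 10 mm thick, 3 mm above the steel. It slides with about 1.5 N of friction (more if quick) and stays where left. The lock hole comes under the bore at an unmarked position between 0.020 and 0.060
- bore (a point): centre of the round hole through the platform, at the platform's upper face, 85 mm above the table, in the bare half farther from the robot, 50 mm towards the shaker's +x from its origin; 13 mm wide, through the 10 mm plate; it moves with the platform. The steel is 13 mm below this point; the hidden lock hole in it is 13 mm wide, straight down and 29 mm deep
- lockpin: lock pin, upright in its parking block at the start. Origin at the tip, z up to the grip: tapered nose 7 mm long (4 mm wide at the tip), steel shank 10 mm wide up to 37 mm, collar 28 mm wide from 37 to 41 mm, black round grip 22 mm wide from 41 to 85 mm; about 110 g. More than 40 N between the pin and the shaker bends the pin
- pin_tip (a point): the very tip of the lock pin's nose, on its axis; 37 mm below the platform's upper face when the pin is fully home, 13 mm below it when standing on the steel beside the lock hole
- pin_collar (a point): centre of the underside of the lock pin's collar, 37 mm above the tip
- pinblock: the grey parking block, 70 x 70 x 46 mm, fixed on the table, with a 13 mm hole 42 mm deep in the middle of its top; the pin's collar rests on its top at the start; origin: centre of its underside
- beaker: glass beaker, 80 mm wide, 95 mm tall, a bystander; origin: centre of its underside
- dropper_a: dropper bottle, 34 mm wide, 90 mm tall, a bystander; origin: centre of its underside
- dropper_b: dropper bottle like the first, a bystander; origin: centre of its underside
- dropper_c: dropper bottle like the first, a bystander; origin: centre of its underside
- flask: conical glass flask, 72 mm wide, 105 mm tall, a bystander; origin: centre of its underside
- carton: cardboard box 70 x 110 x 60 mm, a bystander; origin: centre of its underside
- dish: clear shallow dish, 90 mm wide, 14 mm tall, a bystander; origin: centre of its underside
Mind the look-alikes: they are no part of the job. Several things look just like the pinblock: the one meant starts farthest to the robot's right. Of the things that look like the lockpin, the smaller one is meant.

How it is judged (in metres and radians):
On the way, in this order (a step that is already met when the one before it is completed fails the run):
1. the pin has been drawn out of its parking block (z of pin_tip in the frame of pinblock above 0.05 m and contact force between the fingers and lockpin above 0.5 N), for 0.1 s.
2. the pin's nose is in the bore of the platform, on or below the platform's underside (z of pin_tip in the frame of bore below -0.009 m and horizontal distance between pin_tip and bore below 0.006 m), for 0.1 s.
3. with the nose in the bore and resting on the steel, the platform has been slid along (value of joint platform above 0.01 m and z of pin_tip in the frame of bore between -0.016 and -0.01 m and horizontal distance between pin_tip and bore below 0.006 m and contact force between lockpin and shaker above 0.3 N), for 0.05 s.
At the end, for the whole second after the job is handed in: the pin is home in the lock hole through the platform: its collar within 3 mm of the platform's upper face, centred on the bore within 4 mm, upright within 0.1 rad; pin and platform are at rest and let go (z of pin_collar in the frame of bore between -0.004 and 0.003 m and horizontal distance between pin_collar and bore below 0.004 m and angle between lockpin's own z axis and vertical below 0.1 rad and linear speed of lockpin below 0.01 m/s and velocity of joint platform between -0.01 and 0.01 m/s); the robot touches nothing.
It fails at once if the pin is pressed against the shaker with more than 40 N (contact force between lockpin and shaker above 40 N).
It fails at once if a bystander is moved by more than 25 mm or tipped over (distance of any of beaker, dropper_a, dropper_b, dropper_c, flask, carton, dish from where it was at the start of the episode above 0.025 m or angle between any of beaker, dropper_a, dropper_b, dropper_c, flask, carton, dish's own z axis and vertical above 0.4 rad).
It also fails if it takes over 64 s, if anything falls off the work surface, if the arm or the gripper's body presses on something with over 40 N, if the wrist force passes 120 N, or if a joint passes its speed limit or range.

## Working session

There is one attempt and no reset: what is moved stays moved. The work goes in short steps, Python scripts to look and compute and a tool call to move; the robot and the scene stay as the last step left them, time stands still between calls to the robot, and variables do not carry over. Pictures are saved under pics/ and viewed, about 8 in all and at most 12, crops included, and the job is handed in when it is done.

Besides the shell and the picture viewer there is one more tool, called after "Call:" as name(argument=value, ...), one argument or row to a line, values as JSON. arm_command: Moves the arm, as the interface text tells. Its arguments: {"type":"object","properties":{"targets":{"type":"array"}},"required":["targets"]}

```bash
mkdir -p pics
cat > h.py <<'E'
import numpy as np, cv2
from rig import bot, viewer, ticket
def cap(n,f,crop=None,s=1):
    d=viewer.capture(n); np.savez('pics/'+f+'.npz',**d)
    im=cv2.cvtColor(d['frame'],cv2.COLOR_RGB2BGR)
    if crop: x0,y0,x1,y1=crop; im=cv2.resize(im[y0:y1,x0:x1],None,fx=s,fy=s,interpolation=cv2.INTER_CUBIC)
    cv2.imwrite('pics/'+f+'.png',im); return d
def crop(f,g,c,s):
    d=np.load('pics/'+f+'.npz'); im=cv2.cvtColor(d['frame'],cv2.COLOR_RGB2BGR); x0,y0,x1,y1=c
    cv2.imwrite('pics/'+g+'.png',cv2.resize(im[y0:y1,x0:x1],None,fx=s,fy=s,interpolation=cv2.INTER_CUBIC))
def ray(d,u,v):
    V=d['view'];R=V[:3,:3];c=-R.T@V[:3,3]
    return c,R.T@np.array([(u-d['cx'])/d['fx'],(v-d['cy'])/d['fy'],1])
def atz(d,u,v,z):
    c,r=ray(d,u,v); return c+r*(z-c[2])/r[2]
def proj(d,p):
    q=d['view'][:3,:3]@np.asarray(p)+d['view'][:3,3]; return q[:2]/q[2]*[d['fx'],d['fy']]+[d['cx'],d['cy']]
E
python3 - <<'E'
from h import *
for n in ('top','side'):
    d=cap(n,n+'0'); print(n,d['fx'],d['fy'],d['cx'],d['cy'],d['view'].round(4).tolist())
s=bot.read_state();print(s)
E
```

```text
top 462.6370499555052 462.6370499555052 319.06666621550596 239.8122621142998 [[-0.0156, -0.9999, -0.0008, 0.1507], [-0.976, 0.0154, -0.2172, 0.5397], [0.2172, -0.0026, -0.9761, 1.088], [0.0, 0.0, 0.0, 1.0]]
side 511.704275140155 511.704275140155 324.19118747927917 236.32432766753345 [[-0.9978, -0.0633, 0.0219, 0.5471], [-0.0534, 0.5558, -0.8296, 0.0261], [0.0403, -0.8289, -0.558, 1.1292], [0.0, 0.0, 0.0, 1.0]]
{'time_s': 0.1, 'joint_positions': array([ 6.17930292e+01,  3.02724903e+01,  8.21494674e+01, -1.93271506e-03,
        6.76903723e+01, -1.02284369e+01]), 'qvel': array([-0.00565062, -0.02628122, -0.17124067, -0.07694399, -0.09402545,
       -0.00622329]), 'tau': array([-1.10639000e-04, -4.40988922e+01, -1.77150750e+01,  6.35082624e-02,
        5.33856370e-02, -5.20369360e-05]), 'position': array([0.19264745, 0.59400758, 0.29137934]), 'tcp_rot': array([[ 3.08647577e-01,  9.51176043e-01, -8.99156804e-04],
       [ 9.51174500e-01, -3.08648723e-01, -1.74245558e-03],
       [-1.93490561e-03, -3.17450330e-04, -9.99998078e-01]]), 'force': array([-0.82128752,  0.73754004,  0.46442665]), 'moment': array([ 0.04241862, -0.00743324,  0.00284445]), 'opening': 1.0006421143335646}
```

View pics/top0.png

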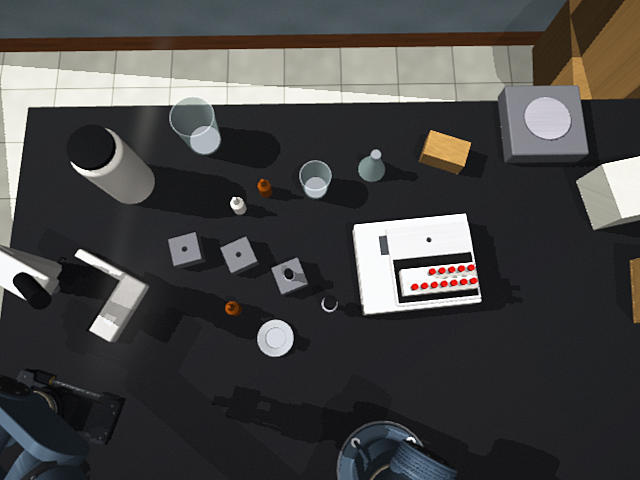

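View pics/side0.png

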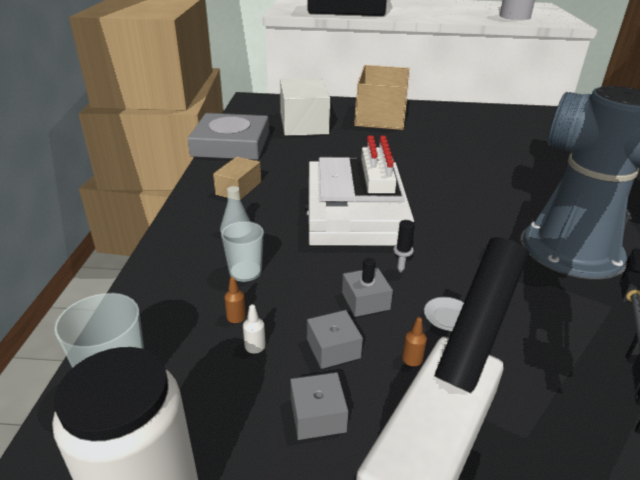

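Run:
```python
from h import *
a=cv2.imread('pics/top0.png');b=cv2.imread('pics/side0.png')
f=lambda i,x0,y0,x1,y1,s:cv2.resize(i[y0:y1,x0:x1],None,fx=s,fy=s,interpolation=cv2.INTER_CUBIC)
A=f(a,260,205,500,325,3.3333); B=f(b,300,130,440,320,2.1)
c=np.zeros((600,800,3),np.uint8); 
c[:400]=A[:400,:800]
cv2.imwrite('pics/c1.png',c[:400]); 
cv2.imwrite('pics/c2.png',f(b,300,140,430,320,3.3))
```

```text
(no output)
```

View pics/c1.png

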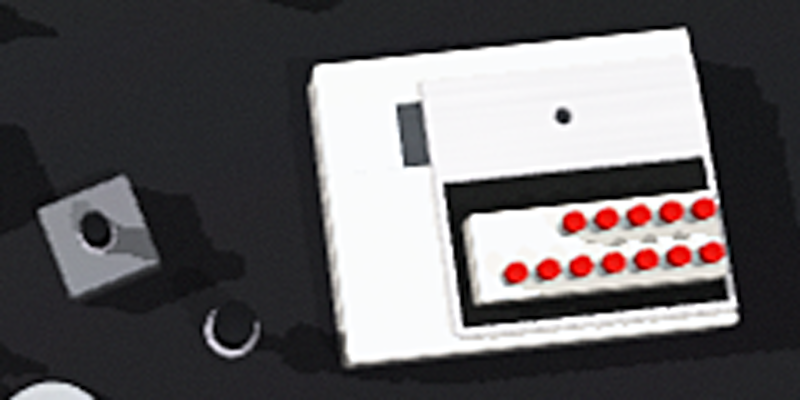

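View pics/c2.png

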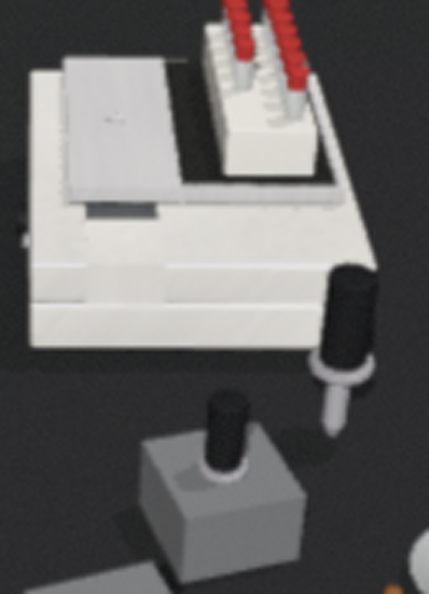

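Run:
```python
from h import *
t=dict(np.load('pics/top0.npz'));s=dict(np.load('pics/side0.npz'))
T=lambda x,y:(260+x/3.3333,205+y/3.3333)
S=lambda x,y:(300+x/3.3,140+y/3.3)
print('grip top',atz(t,*T(97,225),.094),atz(s,*S(229,399),.094))
print('collar',atz(t,*T(96,232),.048),atz(s,*S(225,468),.049))
print('block corners',[atz(t,*T(*p),.046)[:2].round(4) for p in((37,211),(125,176),(160,264),(75,298))])
print('bore',atz(t,*T(563,116),.085),atz(s,*S(115,118),.085))
P=[(420,82),(458,335),(738,318)];W=[atz(t,*T(*p),.085)[:2] for p in P]
Q=[(66,57),(67,197),(342,200)];W2=[atz(s,*S(*p),.085)[:2] for p in Q]
print(W,W2)
H=[(312,65),(688,30),(345,362)];print([atz(t,*T(*p),.075)[:2] for p in H])
for a,b in((W[0],W[1]),(W[1],W[2]),(W2[0],W2[1]),(W2[1],W2[2])):
  d=b-a;print(np.hypot(*d),np.degrees(np.arctan2(d[1],d[0])))
print('bigpin',atz(t,*T(232,328),.1),atz(s,*S(350,278),.12),atz(s,*S(333,435),.0))
for n,u,v in(('dropper',231,308),('dish',275,338),('dropb',264,185),('dropwhite',238,205)):print(n,atz(t,u,v,.05 if 'dr' in n else 0))
```

```text
grip top [0.45620323 0.21444835 0.094     ] [0.45562742 0.2163235  0.094     ]
collar [0.45791924 0.21812939 0.048     ] [0.45468281 0.21993064 0.049     ]
block corners [array([0.4746, 0.2621]), array([0.5   , 0.1966]), array([0.4337, 0.1711]), array([0.4097, 0.2337])]
bore [ 0.5321655  -0.12379306  0.085     ] [ 0.53300597 -0.12600154  0.085     ]
[array([ 0.55922989, -0.0210712 ]), array([ 0.37538473, -0.0392192 ]), array([ 0.38421066, -0.23753533])] [array([ 0.57497763, -0.2233508 ]), array([ 0.5593025 , -0.00952842]), array([ 0.3779502 , -0.02399885])]
[array([0.57584797, 0.05659918]), array([ 0.5982637 , -0.22344772]), array([0.35840692, 0.04012372])]
0.1847387117571013 -174.3623965536682
0.19851242398712857 -87.45176980472192
0.21439617707139433 94.19280437840013
0.18192868682015034 -175.43793009876305
bigpin [0.38154221 0.12025447 0.1       ] [0.38706137 0.12809831 0.12      ] [0.38371751 0.12035761 0.        ]
dropper [0.37831328 0.35807948 0.05      ]
dish [0.30613056 0.25585276 0.        ]
dropb [0.69056351 0.28138938 0.05      ]
dropwhite [0.63806449 0.34697468 0.05      ]
```

Candidates, in top-view pixels:
- **Parking blocks:** (186,249), (239,254) and (290,275). The last is farthest to the robot's right, so it is the one meant.
- **Pins:** a small one in that block at (289,272) and a larger one free-standing at (329,303). The crop shows the one in the block is smaller, so that is the lock pin.
- **Bore:** at (429,240). The shaker's +y points to the left in the image, which is about 94.6° in the world frame.

Call:
arm_command(
  targets=[
    {"rot": [0,0,-10],"offset": [-18.6,12,1],"gripper": 0},
    {"rot": [0,0,-22.6],"offset": [-18.6,12,1],"gripper": 0},
    {"rot": [0,0,-22.6],"offset": [-18.6,12,1],"gripper": 0},
    {"rot": [0,0,-22.6],"offset": [-18.6,12,1],"gripper": 0},
    {"rot": [0,0,-22.6],"offset": [-27.8,36.7,7],"gripper": 0},
    {"rot": [0,0,-22.6],"offset": [-27.8,36.7,7],"gripper": 0},
    {"rot": [0,0,-22.6],"offset": [-27.8,36.7,7],"gripper": 0},
    {"rot": [0,0,-22.6],"offset": [-27.8,36.7,7],"gripper": 0},
  ],
)

```text
time_s: 0.9
position: [0.3926, 0.2715, 0.2405]
tcp_rot: [[-0.081, 0.997, 0.0], [0.997, 0.081, 0.0], [0.0, 0.0, -1.0]]
force: [0.3, 1.8, -0.0]
opening: 1.002
```

```bash
cat >> h.py <<'E'
def goto(p,yaw=None):
    s=bot.read_state();R=s['tcp_rot']
    print('t',s['time_s'],'pos',s['position'].round(4),'yaw',np.degrees(np.arctan2(R[1,0],R[0,0])).round(2),'zax',R[:,2].round(4),'F',s['force'].round(2),'M',s['moment'].round(3),'op',round(s['opening'],3))
    print('offset cm',(R.T@(np.array(p)-s['position'])*100).round(2))
E
python3 -c "
from h import *
goto([.456,.216,.22])"
```

```text
t 0.9 pos [0.3926 0.2715 0.2405] yaw 94.62 zax [ 0.e+00  2.e-04 -1.e+00] F [ 0.35  1.75 -0.01] M [ 0.07  -0.013  0.035] op 1.002
offset cm [-6.04  5.87  2.04]
```

Call:
arm_command(
  targets=[
    {"rot": [0,0,0],"offset": [-5.8,5.6,1.5],"gripper": 0},
    {"rot": [0,0,0],"offset": [-5.8,5.6,2],"gripper": 0},
    {"rot": [0,0,0],"offset": [-5.8,5.6,2],"gripper": 0},
    {"rot": [0,0,0],"offset": [-5.8,5.6,2],"gripper": 0},
  ],
)

```text
time_s: 1.3
position: [0.4517, 0.2191, 0.2202]
tcp_rot: [[-0.078, 0.997, -0.002], [0.997, 0.078, -0.0], [0.0, -0.002, -1.0]]
force: [-0.1, -0.4, -0.5]
opening: 1.004
```

```bash
python3 -c "
from h import *
goto([.456,.2155,.131])
d=cap('top','t1',(240,220,340,320),6)"
```

```text
t 1.3 pos [0.4517 0.2191 0.2202] yaw 94.5 zax [-2.3e-03 -2.0e-04 -1.0e+00] F [-0.07 -0.38 -0.51] M [-0.023  0.021  0.024] op 1.004
offset cm [-0.4   0.42  8.92]
```

View pics/t1.png

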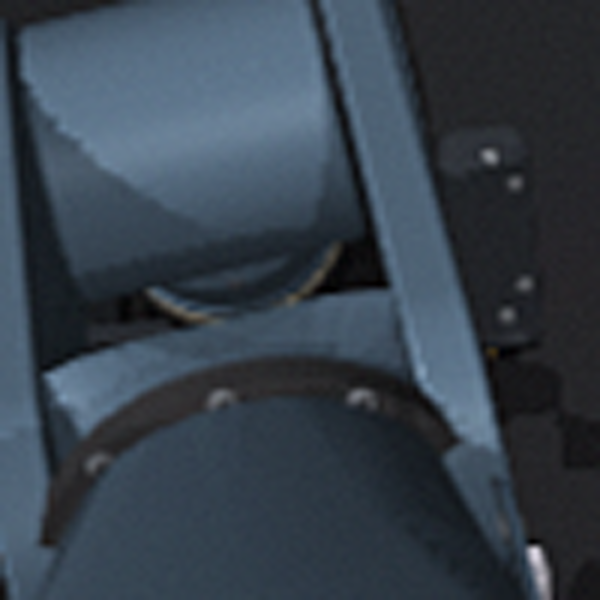

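The arm hides the pin in the top view, so I'll use the side camera from here. Descending to the grip.

Call:
arm_command(
  targets=[
    {"rot": [0,0,0],"offset": [-0.4,0.4,4],"gripper": 0},
    {"rot": [0,0,0],"offset": [-0.4,0.4,7],"gripper": 0},
    {"rot": [0,0,0],"offset": [-0.4,0.4,8.9],"gripper": 0},
    {"rot": [0,0,0],"offset": [-0.4,0.4,8.9],"gripper": 0},
    {"rot": [0,0,0],"offset": [-0.4,0.4,8.9],"gripper": 0},
  ],
)

```text
time_s: 1.85
position: [0.4555, 0.217, 0.1323]
tcp_rot: [[-0.082, 0.997, -0.0], [0.997, 0.082, 0.0], [0.0, -0.0, -1.0]]
force: [0.3, -0.3, -0.1]
opening: 0.999
```

```bash
python3 -c "
from h import *
goto([.456,.2155,.131])
d=cap('side','s1',(300,180,440,285),5.7)"
```

```text
t 1.85 pos [0.4555 0.217  0.1323] yaw 94.73 zax [-5.e-04  0.e+00 -1.e+00] F [ 0.33 -0.33 -0.05] M [ 0.056 -0.004 -0.019] op 0.999
offset cm [-0.16  0.04  0.13]
```

View pics/s1.png

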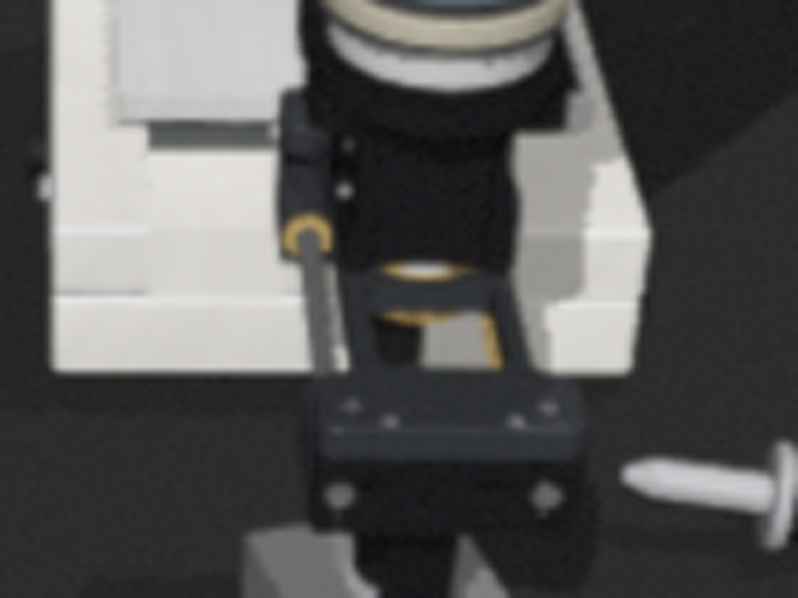

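The larger look-alike was balanced on its nose and is now lying on its side at about (420,265). It isn't in the way. Closing on the lock pin.

Call:
arm_command(
  targets=[
    {"rot": [0,0,0],"offset": [0,0,0],"gripper": 1},
    {"rot": [0,0,0],"offset": [0,0,0],"gripper": 1},
    {"rot": [0,0,0],"offset": [0,0,0],"gripper": 1},
    {"rot": [0,0,0],"offset": [0,0,0],"gripper": 1},
    {"rot": [0,0,0],"offset": [0,0,0],"gripper": 1},
    {"rot": [0,0,0],"offset": [0,0,0],"gripper": 1},
  ],
)

```text
time_s: 2.5
position: [0.4564, 0.216, 0.1319]
tcp_rot: [[-0.08, 0.997, 0.0], [0.997, 0.08, 0.0], [0.0, 0.0, -1.0]]
force: [1.0, -0.5, -0.4]
opening: 0.539
```

```bash
python3 -c "
from h import *
goto([.456,.2155,.131])"
```

```text
t 2.5 pos [0.4564 0.216  0.1319] yaw 94.61 zax [ 1.e-04  0.e+00 -1.e+00] F [ 0.99 -0.48 -0.4 ] M [ 0.052 -0.008 -0.026] op 0.539
offset cm [-0.05 -0.04  0.09]
```

Call:
arm_command(
  targets=[
    {"rot": [0,0,0],"offset": [0,0,0],"gripper": 1},
    {"rot": [0,0,0],"offset": [0,0,0],"gripper": 1},
    {"rot": [0,0,0],"offset": [0,0,0],"gripper": 1},
    {"rot": [0,0,0],"offset": [0,0,0],"gripper": 1},
    {"rot": [0,0,0],"offset": [0,0,0],"gripper": 1},
    {"rot": [0,0,0],"offset": [0,0,0],"gripper": 1},
  ],
)

```text
time_s: 3.1
position: [0.4563, 0.2161, 0.1318]
tcp_rot: [[-0.081, 0.997, -0.0], [0.997, 0.081, 0.0], [0.0, -0.0, -1.0]]
force: [0.5, 0.7, -1.1]
opening: 0.243
```

```bash
python3 -c "
from h import *
goto([.456,.2155,.131])"
```

```text
t 3.1 pos [0.4563 0.2161 0.1318] yaw 94.62 zax [-0.  0. -1.] F [ 0.52  0.71 -1.06] M [ 0.119 -0.005  0.015] op 0.243
offset cm [-0.06 -0.03  0.08]
```

Call:
arm_command(
  targets=[
    {"rot": [0,0,0],"offset": [0,0,-2],"gripper": 1},
    {"rot": [0,0,0],"offset": [0,0,-5],"gripper": 1},
    {"rot": [0,0,0],"offset": [0,0,-9],"gripper": 1},
    {"rot": [0,0,0],"offset": [0,0,-13],"gripper": 1},
    {"rot": [0,0,0],"offset": [0,0,-13],"gripper": 1},
    {"rot": [0,0,0],"offset": [0,0,-13],"gripper": 1},
  ],
)

```text
time_s: 3.7
position: [0.4563, 0.216, 0.2624]
tcp_rot: [[-0.081, 0.997, 0.002], [0.997, 0.081, 0.0], [0.0, 0.002, -1.0]]
force: [-1.3, 0.0, -1.6]
opening: 0.247
```

```bash
python3 -c "
from h import *
goto([.5325,-.125,.26])
d=cap('side','s2')
print(proj(d,[.456,.216,.262-.1228]),proj(d,[.456,.216,.262-.1228+.039]))
crop('s2','s2c',(320,130,440,290),3.7)"
```

```text
t 3.7 pos [0.4563 0.216  0.2624] yaw 94.63 zax [ 1.5e-03  2.0e-04 -1.0e+00] F [-1.29  0.04 -1.58] M [ 0.045  0.047 -0.003] op 0.247
offset cm [-34.61   4.85   0.25]
[371.02599858 239.94591152] [372.7014679  220.98883412]
```

View pics/s2c.png

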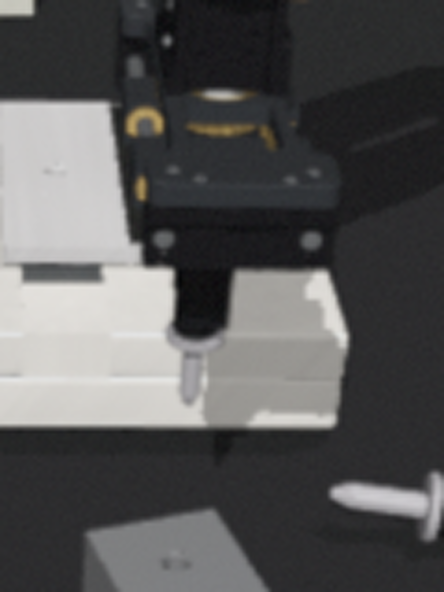

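Step 1 should be met: the pin is held upright, with its tip at side pixel (371.4,238.6) against (371.0,239.9) predicted from the TCP. Moving over the bore.

Call:
arm_command(
  targets=[
    {"rot": [0,0,0],"offset": [-4,0.6,0],"gripper": 1},
    {"rot": [0,0,0],"offset": [-9,1.2,0],"gripper": 1},
    {"rot": [0,0,0],"offset": [-14,1.9,0],"gripper": 1},
    {"rot": [0,0,0],"offset": [-19,2.6,0],"gripper": 1},
    {"rot": [0,0,0],"offset": [-24,3.3,0],"gripper": 1},
    {"rot": [0,0,0],"offset": [-29,4,0],"gripper": 1},
    {"rot": [0,0,0],"offset": [-33,4.6,0.2],"gripper": 1},
    {"rot": [0,0,0],"offset": [-34.6,4.8,0.2],"gripper": 1},
  ],
)

```text
time_s: 4.55
position: [0.5322, -0.129, 0.2575]
tcp_rot: [[-0.077, 0.997, -0.002], [0.997, 0.077, 0.0], [0.0, -0.002, -1.0]]
force: [0.2, 0.5, -1.9]
opening: 0.241
```

Call:
arm_command(
  targets=[
    {"rot": [0,0,0],"offset": [0,0,2],"gripper": 1},
    {"rot": [0,0,0],"offset": [0,0,4],"gripper": 1},
    {"rot": [0,0,0],"offset": [0,0,4],"gripper": 1},
    {"rot": [0,0,0],"offset": [0,0,4],"gripper": 1},
  ],
)

```text
time_s: 4.95
position: [0.5311, -0.1241, 0.2186]
tcp_rot: [[-0.081, 0.997, -0.004], [0.997, 0.081, 0.002], [0.002, -0.003, -1.0]]
force: [-0.0, -0.0, -1.3]
opening: 0.245
```

```bash
python3 -c "
from h import *
goto([.533,-.125,.205])
s=bot.read_state()['position']
d=cap('side','s3')
print(proj(d,s-[0,0,.1228]),proj(d,[.533,-.125,.085]))
crop('s3','s3c',(300,130,400,205),8)"
```

```text
t 4.95 pos [ 0.5311 -0.1241  0.2186] yaw 94.65 zax [-0.0036  0.0018 -1.    ] F [-0.02 -0.02 -1.31] M [-0.016  0.071  0.033] op 0.245
offset cm [-0.11  0.18  1.36]
[335.76292362 172.06069442] [334.83148505 175.95207282]
```

View pics/s3c.png

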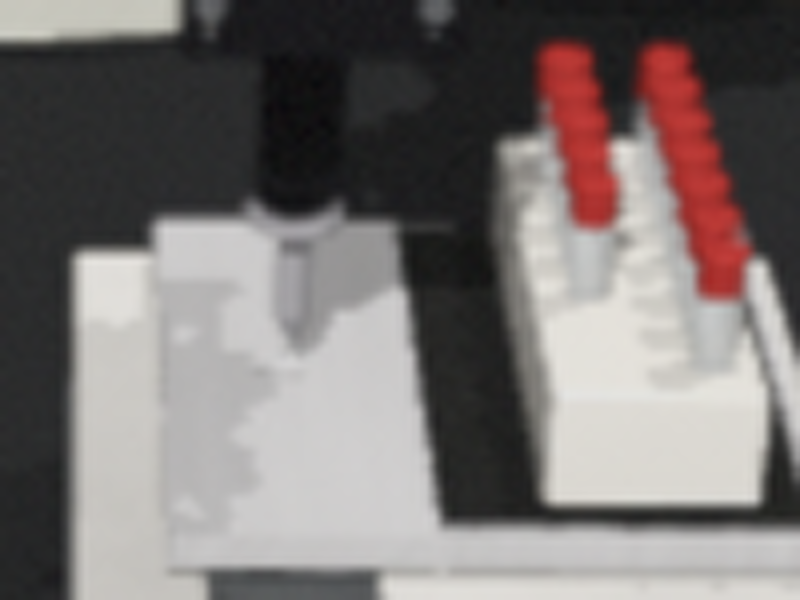

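Call:
arm_command(
  targets=[
    {"rot": [0,0,0],"offset": [-0.1,0.2,0.3],"gripper": 1},
    {"rot": [0,0,0],"offset": [-0.1,0.2,0.3],"gripper": 1},
    {"rot": [0,0,0],"offset": [-0.1,0.2,0.3],"gripper": 1},
    {"rot": [0,0,0],"offset": [-0.1,0.2,0.3],"gripper": 1},
  ],
)

```text
time_s: 5.4
position: [0.5342, -0.1258, 0.2173]
tcp_rot: [[-0.081, 0.997, 0.001], [0.997, 0.081, -0.0], [-0.0, 0.001, -1.0]]
force: [0.0, 0.4, -1.0]
opening: 0.245
```

```bash
python3 -c "
from h import *
d=cap('side','s4')
goto([.533,-.125,.205])
s=bot.read_state()['position']
print(proj(d,s-[0,0,.1228]))
a=np.load('pics/side0.npz')['frame']; b=d['frame']
o=[]
for f in(a,b):
  g=cv2.resize(f[155:190,315:355],None,fx=10,fy=10,interpolation=cv2.INTER_CUBIC)
  o.append(cv2.cvtColor(cv2.normalize(g,None,0,255,cv2.NORM_MINMAX),cv2.COLOR_RGB2BGR))
cv2.imwrite('pics/s4c.png',np.hstack(o))"
```

```text
t 5.45 pos [ 0.5342 -0.1258  0.2172] yaw 94.63 zax [ 6.e-04 -3.e-04 -1.e+00] F [-0.1  -0.31 -2.82] M [0.05  0.014 0.01 ] op 0.238
offset cm [ 0.09 -0.12  1.22]
[334.46352444 172.19703366]
```

View pics/s4c.png

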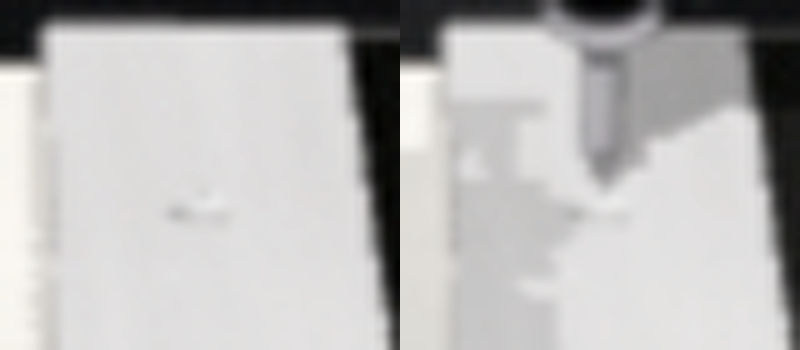

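Call:
arm_command(
  targets=[
    {"rot": [0,0,0],"offset": [0.18,0,0.3],"gripper": 1},
    {"rot": [0,0,0],"offset": [0.18,0,0.7],"gripper": 1},
    {"rot": [0,0,0],"offset": [0.18,0,0.9],"gripper": 1},
    {"rot": [0,0,0],"offset": [0.18,0,1.0],"gripper": 1},
    {"rot": [0,0,0],"offset": [0.18,0,1.05],"gripper": 1},
    {"rot": [0,0,0],"offset": [0.18,0,1.05],"gripper": 1},
  ],
)

```text
time_s: 6.05
position: [0.534, -0.124, 0.2062]
tcp_rot: [[-0.081, 0.997, -0.0], [0.997, 0.081, 0.0], [0.0, -0.0, -1.0]]
force: [0.4, 0.4, -1.7]
opening: 0.243
```

```bash
python3 -c "
from h import *
goto([.534,-.124,.200])"
```

```text
t 6.05 pos [ 0.534  -0.124   0.2062] yaw 94.62 zax [-1.e-04  0.e+00 -1.e+00] F [ 0.41  0.45 -1.68] M [ 0.081 -0.024  0.02 ] op 0.243
offset cm [0.   0.   0.62]
```

Call:
arm_command(
  targets=[
    {"rot": [0,0,0],"offset": [0,0,0.1],"gripper": 1},
    {"rot": [0,0,0],"offset": [0,0,0.2],"gripper": 1},
    {"rot": [0,0,0],"offset": [0,0,0.2],"gripper": 1},
  ],
)

```text
time_s: 6.35
position: [0.5339, -0.124, 0.2042]
tcp_rot: [[-0.081, 0.997, -0.0], [0.997, 0.081, 0.0], [0.0, -0.0, -1.0]]
force: [0.5, 0.6, -0.7]
opening: 0.246
```

```bash
python3 -c "
from h import *
goto([.534,-.124,.200])"
```

```text
t 6.35 pos [ 0.5339 -0.124   0.2042] yaw 94.62 zax [-2.e-04  0.e+00 -1.e+00] F [ 0.46  0.56 -0.75] M [ 0.021  0.006 -0.014] op 0.246
offset cm [-0.    0.01  0.42]
```

Call:
arm_command(
  targets=[
    {"rot": [0,0,0],"offset": [0,0,0.1],"gripper": 1},
    {"rot": [0,0,0],"offset": [0,0,0.2],"gripper": 1},
    {"rot": [0,0,0],"offset": [0,0,0.3],"gripper": 1},
    {"rot": [0,0,0],"offset": [0,0,0.4],"gripper": 1},
    {"rot": [0,0,0],"offset": [0,0,0.4],"gripper": 1},
  ],
)

```text
time_s: 6.85
position: [0.5339, -0.1239, 0.2002]
tcp_rot: [[-0.081, 0.997, -0.0], [0.997, 0.081, 0.0], [0.0, -0.0, -1.0]]
force: [-0.2, 0.3, -1.0]
opening: 0.244
```

```bash
python3 -c "
from h import *
goto([.534,-.124,.196])"
```

```text
t 6.85 pos [ 0.5339 -0.1239  0.2002] yaw 94.62 zax [-3.e-04  2.e-04 -1.e+00] F [-0.18  0.32 -0.99] M [ 0.059 -0.018  0.008] op 0.244
offset cm [-0.01  0.01  0.42]
```

Call:
arm_command(
  targets=[
    {"rot": [0,0,0],"offset": [0,0,0.1],"gripper": 1},
    {"rot": [0,0,0],"offset": [0,0,0.2],"gripper": 1},
    {"rot": [0,0,0],"offset": [0,0,0.3],"gripper": 1},
    {"rot": [0,0,0],"offset": [0,0,0.4],"gripper": 1},
    {"rot": [0,0,0],"offset": [0,0,0.4],"gripper": 1},
  ],
)

```text
time_s: 7.35
position: [0.5338, -0.124, 0.1961]
tcp_rot: [[-0.081, 0.997, -0.0], [0.997, 0.081, 0.0], [0.0, -0.0, -1.0]]
force: [0.0, -0.0, -2.5]
opening: 0.242
```

Call:
arm_command(
  targets=[
    {"rot": [0,0,0],"offset": [0,0,0.05],"gripper": 1},
    {"rot": [0,0,0],"offset": [0,0,0.1],"gripper": 1},
    {"rot": [0,0,0],"offset": [0,0,0.1],"gripper": 1},
  ],
)

```text
time_s: 7.65
position: [0.5339, -0.124, 0.1953]
tcp_rot: [[-0.081, 0.997, -0.0], [0.997, 0.081, 0.0], [0.0, -0.0, -1.0]]
force: [1.0, -0.8, -0.6]
opening: 0.242
```

Call:
arm_command(
  targets=[
    {"rot": [0,0,0],"offset": [0,0,0.05],"gripper": 1},
    {"rot": [0,0,0],"offset": [0,0,0.05],"gripper": 1},
    {"rot": [0,0,0],"offset": [0,0,0.05],"gripper": 1},
  ],
)

```text
time_s: 7.95
position: [0.5339, -0.124, 0.1948]
tcp_rot: [[-0.081, 0.997, -0.0], [0.997, 0.081, -0.0], [-0.0, -0.0, -1.0]]
force: [-0.5, -0.1, -0.1]
opening: 0.245
```

Call:
arm_command(
  targets=[
    {"rot": [0,0,0],"offset": [0,0,0.05],"gripper": 1},
    {"rot": [0,0,0],"offset": [0,0,0.05],"gripper": 1},
    {"rot": [0,0,0],"offset": [0,0,0.05],"gripper": 1},
  ],
)

```text
time_s: 8.25
position: [0.5341, -0.124, 0.1946]
tcp_rot: [[-0.081, 0.997, 0.0], [0.997, 0.081, -0.0], [-0.0, 0.0, -1.0]]
force: [0.2, 0.8, 1.7]
opening: 0.246
```

The nose met the steel at TCP z ≈ 0.1947, as predicted. Press lightly and start sliding along +y.

Call:
arm_command(
  targets=[
    {"rot": [0,0,0],"offset": [0.1,0,0.02],"gripper": 1},
    {"rot": [0,0,0],"offset": [0.2,0,0.02],"gripper": 1},
    {"rot": [0,0,0],"offset": [0.3,0,0.02],"gripper": 1},
    {"rot": [0,0,0],"offset": [0.4,0,0.02],"gripper": 1},
    {"rot": [0,0,0],"offset": [0.4,0,0.02],"gripper": 1},
  ],
)

```text
time_s: 8.75
position: [0.5342, -0.1206, 0.1945]
tcp_rot: [[-0.081, 0.997, 0.002], [0.997, 0.081, -0.002], [-0.002, 0.001, -1.0]]
force: [0.3, -3.5, 3.5]
opening: 0.246
```

Call:
arm_command(
  targets=[
    {"rot": [0,0,0],"offset": [0.1,0,0],"gripper": 1},
    {"rot": [0,0,0],"offset": [0.2,0,0],"gripper": 1},
    {"rot": [0,0,0],"offset": [0.3,0,0],"gripper": 1},
    {"rot": [0,0,0],"offset": [0.4,0,0],"gripper": 1},
    {"rot": [0,0,0],"offset": [0.4,0,0],"gripper": 1},
  ],
)

```text
time_s: 9.25
position: [0.5336, -0.116, 0.1944]
tcp_rot: [[-0.081, 0.997, 0.001], [0.997, 0.081, -0.0], [-0.0, 0.001, -1.0]]
force: [0.1, -4.3, 6.5]
opening: 0.244
```

Call:
arm_command(
  targets=[
    {"rot": [0,0,0],"offset": [0.1,0,0],"gripper": 1},
    {"rot": [0,0,0],"offset": [0.2,0,0],"gripper": 1},
    {"rot": [0,0,0],"offset": [0.3,0,0],"gripper": 1},
    {"rot": [0,0,0],"offset": [0.4,0,0],"gripper": 1},
    {"rot": [0,0,0],"offset": [0.4,0,0],"gripper": 1},
  ],
)

```text
time_s: 9.75
position: [0.5333, -0.112, 0.1944]
tcp_rot: [[-0.081, 0.997, 0.001], [0.997, 0.081, -0.0], [-0.0, 0.001, -1.0]]
force: [0.1, -3.5, 5.1]
opening: 0.247
```

Call:
arm_command(
  targets=[
    {"rot": [0,0,0],"offset": [0.1,0,0],"gripper": 1},
    {"rot": [0,0,0],"offset": [0.2,0,0],"gripper": 1},
    {"rot": [0,0,0],"offset": [0.3,0,0],"gripper": 1},
    {"rot": [0,0,0],"offset": [0.3,0,0],"gripper": 1},
  ],
)

```text
time_s: 10.15
position: [0.533, -0.109, 0.1944]
tcp_rot: [[-0.081, 0.997, 0.001], [0.997, 0.081, -0.0], [-0.0, 0.001, -1.0]]
force: [-0.9, -4.0, 5.3]
opening: 0.243
```

Call:
arm_command(
  targets=[
    {"rot": [0,0,0],"offset": [0.1,0,0],"gripper": 1},
    {"rot": [0,0,0],"offset": [0.2,0,0],"gripper": 1},
    {"rot": [0,0,0],"offset": [0.3,0,0],"gripper": 1},
    {"rot": [0,0,0],"offset": [0.3,0,0],"gripper": 1},
  ],
)

```text
time_s: 10.55
position: [0.5328, -0.1061, 0.1944]
tcp_rot: [[-0.081, 0.997, 0.001], [0.997, 0.081, -0.0], [-0.001, 0.001, -1.0]]
force: [-0.7, -4.0, 5.7]
opening: 0.246
```

Call:
arm_command(
  targets=[
    {"rot": [0,0,0],"offset": [0.1,0,0],"gripper": 1},
    {"rot": [0,0,0],"offset": [0.2,0,0],"gripper": 1},
    {"rot": [0,0,0],"offset": [0.3,0,0],"gripper": 1},
    {"rot": [0,0,0],"offset": [0.3,0,0],"gripper": 1},
  ],
)

```text
time_s: 10.95
position: [0.5325, -0.1031, 0.1944]
tcp_rot: [[-0.081, 0.997, 0.001], [0.997, 0.081, -0.0], [-0.0, 0.001, -1.0]]
force: [0.2, -5.4, 5.6]
opening: 0.246
```

Call:
arm_command(
  targets=[
    {"rot": [0,0,0],"offset": [0.1,0,0],"gripper": 1},
    {"rot": [0,0,0],"offset": [0.2,0,0],"gripper": 1},
    {"rot": [0,0,0],"offset": [0.3,0,0],"gripper": 1},
    {"rot": [0,0,0],"offset": [0.3,0,0],"gripper": 1},
  ],
)

```text
time_s: 11.35
position: [0.5323, -0.1001, 0.1944]
tcp_rot: [[-0.081, 0.997, 0.001], [0.997, 0.081, -0.0], [-0.0, 0.001, -1.0]]
force: [0.2, -3.3, 5.7]
opening: 0.246
```

Call:
arm_command(
  targets=[
    {"rot": [0,0,0],"offset": [0.1,0,0],"gripper": 1},
    {"rot": [0,0,0],"offset": [0.2,0,0],"gripper": 1},
    {"rot": [0,0,0],"offset": [0.3,0,0],"gripper": 1},
    {"rot": [0,0,0],"offset": [0.3,0,0],"gripper": 1},
  ],
)

```text
time_s: 11.75
position: [0.532, -0.0971, 0.1944]
tcp_rot: [[-0.081, 0.997, 0.001], [0.997, 0.081, -0.0], [-0.0, 0.001, -1.0]]
force: [-0.3, -3.9, 6.1]
opening: 0.248
```

Call:
arm_command(
  targets=[
    {"rot": [0,0,0],"offset": [0.1,0,0],"gripper": 1},
    {"rot": [0,0,0],"offset": [0.2,0,0],"gripper": 1},
    {"rot": [0,0,0],"offset": [0.3,0,0],"gripper": 1},
    {"rot": [0,0,0],"offset": [0.3,0,0],"gripper": 1},
  ],
)

```text
time_s: 12.15
position: [0.5318, -0.0941, 0.1944]
tcp_rot: [[-0.081, 0.997, 0.001], [0.997, 0.081, -0.0], [-0.0, 0.001, -1.0]]
force: [-0.2, -3.7, 5.9]
opening: 0.243
```

Call:
arm_command(
  targets=[
    {"rot": [0,0,0],"offset": [0.1,0,0],"gripper": 1},
    {"rot": [0,0,0],"offset": [0.2,0,0],"gripper": 1},
    {"rot": [0,0,0],"offset": [0.3,0,0],"gripper": 1},
    {"rot": [0,0,0],"offset": [0.3,0,0],"gripper": 1},
  ],
)

```text
time_s: 12.55
position: [0.5315, -0.0911, 0.1944]
tcp_rot: [[-0.081, 0.997, 0.001], [0.997, 0.081, -0.0], [-0.0, 0.001, -1.0]]
force: [-0.3, -5.1, 6.4]
opening: 0.243
```

Call:
arm_command(
  targets=[
    {"rot": [0,0,0],"offset": [0.1,0,0],"gripper": 1},
    {"rot": [0,0,0],"offset": [0.2,0,0],"gripper": 1},
    {"rot": [0,0,0],"offset": [0.3,0,0],"gripper": 1},
    {"rot": [0,0,0],"offset": [0.3,0,0],"gripper": 1},
  ],
)

```text
time_s: 12.95
position: [0.5305, -0.0873, 0.1937]
tcp_rot: [[-0.08, 0.997, -0.002], [0.997, 0.08, 0.002], [0.002, -0.001, -1.0]]
force: [0.6, -1.7, -1.0]
opening: 0.241
```

Call:
arm_command(
  targets=[
    {"rot": [0,0,0],"offset": [0.1,0,0],"gripper": 1},
    {"rot": [0,0,0],"offset": [0.2,0,0],"gripper": 1},
    {"rot": [0,0,0],"offset": [0.3,0,0],"gripper": 1},
    {"rot": [0,0,0],"offset": [0.3,0,0],"gripper": 1},
  ],
)

```text
time_s: 13.35
position: [0.5301, -0.0844, 0.1935]
tcp_rot: [[-0.081, 0.997, -0.002], [0.997, 0.081, 0.001], [0.002, -0.002, -1.0]]
force: [-0.1, -0.2, -2.1]
opening: 0.243
```

The nose has dropped: fz fell from about 6 N to free, and z went down 0.9 mm. By estimate the hole centre is near y ≈ −0.085. Lowering gently.

Call:
arm_command(
  targets=[
    {"rot": [0,0,0],"offset": [0,0,0.1],"gripper": 1},
    {"rot": [0,0,0],"offset": [0,0,0.2],"gripper": 1},
    {"rot": [0,0,0],"offset": [0,0,0.3],"gripper": 1},
    {"rot": [0,0,0],"offset": [0,0,0.3],"gripper": 1},
  ],
)

```text
time_s: 13.75
position: [0.5306, -0.085, 0.1909]
tcp_rot: [[-0.08, 0.997, -0.001], [0.997, 0.08, 0.0], [0.0, -0.001, -1.0]]
force: [0.4, -0.5, -1.5]
opening: 0.241
```

Call:
arm_command(
  targets=[
    {"rot": [0,0,0],"offset": [0,0,0.1],"gripper": 1},
    {"rot": [0,0,0],"offset": [0,0,0.2],"gripper": 1},
    {"rot": [0,0,0],"offset": [0,0,0.2],"gripper": 1},
  ],
)

```text
time_s: 14.05
position: [0.5307, -0.0851, 0.189]
tcp_rot: [[-0.08, 0.997, -0.0], [0.997, 0.08, 0.0], [0.0, -0.0, -1.0]]
force: [-0.6, -0.1, -2.4]
opening: 0.244
```

Call:
arm_command(
  targets=[
    {"rot": [0,0,0],"offset": [0,0,0.1],"gripper": 1},
    {"rot": [0,0,0],"offset": [0,0,0.2],"gripper": 1},
    {"rot": [0,0,0],"offset": [0,0,0.3],"gripper": 1},
    {"rot": [0,0,0],"offset": [0,0,0.3],"gripper": 1},
  ],
)

```text
time_s: 14.45
position: [0.5305, -0.0848, 0.1859]
tcp_rot: [[-0.08, 0.997, -0.001], [0.997, 0.08, 0.001], [0.001, -0.001, -1.0]]
force: [0.4, 1.5, -1.3]
opening: 0.245
```

Call:
arm_command(
  targets=[
    {"rot": [0,0,0],"offset": [0,0,0.1],"gripper": 1},
    {"rot": [0,0,0],"offset": [0,0,0.2],"gripper": 1},
    {"rot": [0,0,0],"offset": [0,0,0.2],"gripper": 1},
  ],
)

```text
time_s: 14.75
position: [0.5305, -0.0849, 0.1839]
tcp_rot: [[-0.081, 0.997, -0.001], [0.997, 0.081, 0.001], [0.001, -0.001, -1.0]]
force: [-0.5, 1.4, -1.1]
opening: 0.248
```

Call:
arm_command(
  targets=[
    {"rot": [0,0,0],"offset": [0,0,0.2],"gripper": 1},
    {"rot": [0,0,0],"offset": [0,0,0.4],"gripper": 1},
    {"rot": [0,0,0],"offset": [0,0,0.5],"gripper": 1},
    {"rot": [0,0,0],"offset": [0,0,0.5],"gripper": 1},
  ],
)

```text
time_s: 15.15
position: [0.5306, -0.0849, 0.1788]
tcp_rot: [[-0.08, 0.997, -0.001], [0.997, 0.08, 0.001], [0.001, -0.001, -1.0]]
force: [-0.9, 2.7, -0.8]
opening: 0.247
```

Call:
arm_command(
  targets=[
    {"rot": [0,0,0],"offset": [0,0,0.2],"gripper": 1},
    {"rot": [0,0,0],"offset": [0,0,0.4],"gripper": 1},
    {"rot": [0,0,0],"offset": [0,0,0.5],"gripper": 1},
    {"rot": [0,0,0],"offset": [0,0,0.5],"gripper": 1},
  ],
)

```text
time_s: 15.55
position: [0.5306, -0.0849, 0.1738]
tcp_rot: [[-0.08, 0.997, -0.001], [0.997, 0.08, 0.001], [0.001, -0.001, -1.0]]
force: [-0.8, 4.8, -2.1]
opening: 0.243
```

Call:
arm_command(
  targets=[
    {"rot": [0,0,0],"offset": [0,0,0.1],"gripper": 1},
    {"rot": [0,0,0],"offset": [0,0,0.2],"gripper": 1},
    {"rot": [0,0,0],"offset": [0,0,0.2],"gripper": 1},
  ],
)

```text
time_s: 15.85
position: [0.5306, -0.0849, 0.172]
tcp_rot: [[-0.081, 0.997, -0.0], [0.997, 0.081, 0.0], [0.0, -0.0, -1.0]]
force: [-1.7, 4.4, 1.2]
opening: 0.243
```

Call:
arm_command(
  targets=[
    {"rot": [0,0,0],"offset": [0.04,0,0.04],"gripper": 1},
    {"rot": [0,0,0],"offset": [0.04,0,0.08],"gripper": 1},
    {"rot": [0,0,0],"offset": [0.04,0,0.08],"gripper": 1},
  ],
)

```text
time_s: 16.15
position: [0.5307, -0.0848, 0.1713]
tcp_rot: [[-0.081, 0.997, -0.0], [0.997, 0.081, -0.0], [-0.0, -0.0, -1.0]]
force: [-2.2, 3.1, 0.9]
opening: 0.249
```

Call:
arm_command(
  targets=[
    {"rot": [0,0,0],"offset": [0,0,0.04],"gripper": 1},
    {"rot": [0,0,0],"offset": [0,0,0.05],"gripper": 1},
    {"rot": [0,0,0],"offset": [0,0,0.05],"gripper": 1},
  ],
)

```text
time_s: 16.45
position: [0.5307, -0.0848, 0.1709]
tcp_rot: [[-0.081, 0.997, -0.0], [0.997, 0.081, -0.0], [-0.0, -0.0, -1.0]]
force: [-2.7, 4.3, 1.2]
opening: 0.246
```

Call:
arm_command(
  targets=[
    {"rot": [0,0,0],"offset": [0,0,0.05],"gripper": 1},
    {"rot": [0,0,0],"offset": [0,0,0.05],"gripper": 1},
    {"rot": [0,0,0],"offset": [0,0,0.05],"gripper": 1},
  ],
)

```text
time_s: 16.75
position: [0.5308, -0.0848, 0.1708]
tcp_rot: [[-0.081, 0.997, 0.0], [0.997, 0.081, -0.0], [-0.0, 0.0, -1.0]]
force: [-3.3, 4.5, 5.4]
opening: 0.243
```

Call:
arm_command(
  targets=[
    {"rot": [0,0,0],"offset": [0,0,0.05],"gripper": 1},
    {"rot": [0,0,0],"offset": [0,0,0.05],"gripper": 1},
    {"rot": [0,0,0],"offset": [0,0,0.05],"gripper": 1},
  ],
)

```text
time_s: 17.05
position: [0.5307, -0.0847, 0.1708]
tcp_rot: [[-0.081, 0.997, 0.0], [0.997, 0.081, -0.0], [-0.0, 0.0, -1.0]]
force: [-3.9, 4.6, 7.8]
opening: 0.244
```

Seated: z stopped at 0.1708 (0.1707 expected) and fz rose to about 9 N. Releasing and backing off upwards.

Call:
arm_command(
  targets=[
    {"rot": [0,0,0],"offset": [0,0,-0.05],"gripper": 0.3},
    {"rot": [0,0,0],"offset": [0,0,-0.05],"gripper": 0.3},
    {"rot": [0,0,0],"offset": [0,0,-0.05],"gripper": 0.3},
    {"rot": [0,0,0],"offset": [0,0,-0.05],"gripper": 0.3},
    {"rot": [0,0,0],"offset": [0,0,-0.05],"gripper": 0.3},
    {"rot": [0,0,0],"offset": [0,0,-0.05],"gripper": 0.3},
    {"rot": [0,0,0],"offset": [0,0,-0.05],"gripper": 0.3},
    {"rot": [0,0,0],"offset": [0,0,-0.05],"gripper": 0.3},
  ],
)

```text
time_s: 17.85
position: [0.5308, -0.0847, 0.1703]
tcp_rot: [[-0.081, 0.997, 0.0], [0.997, 0.081, -0.0], [-0.0, 0.0, -1.0]]
force: [0.1, 0.6, -0.5]
opening: 0.699
```

Call:
arm_command(
  targets=[
    {"rot": [0,0,0],"offset": [0,0,-2],"gripper": 0.3},
    {"rot": [0,0,0],"offset": [0,0,-5],"gripper": 0.3},
    {"rot": [0,0,0],"offset": [0,0,-9],"gripper": 0.3},
    {"rot": [0,0,0],"offset": [0,0,-13],"gripper": 0.3},
    {"rot": [0,0,0],"offset": [0,0,-16],"gripper": 0.3},
    {"rot": [0,0,0],"offset": [0,0,-16],"gripper": 0.3},
    {"rot": [0,0,0],"offset": [0,0,-16],"gripper": 0.3},
    {"rot": [0,0,0],"offset": [0,0,-16],"gripper": 0.3},
  ],
)

```text
time_s: 18.65
position: [0.5299, -0.0844, 0.329]
tcp_rot: [[-0.081, 0.997, -0.003], [0.997, 0.081, 0.001], [0.001, -0.003, -1.0]]
force: [0.5, 0.4, -0.3]
opening: 0.705
```

```bash
python3 -c "
from h import *
d=cap('side','s5');goto([.53,-.085,.33])
print(proj(d,[.5302,-.085,.087]),proj(d,[.5302,-.085,.133]))
crop('s5','s5c',(290,120,440,280),3.7)"
```

```text
t 18.7 pos [ 0.5299 -0.0844  0.3287] yaw 94.62 zax [-0.0035  0.0013 -1.    ] F [-0.34 -0.27 -0.22] M [-0.019  0.07  -0.024] op 0.701
offset cm [-0.06  0.01 -0.13]
[335.27769867 183.22622161] [335.97529104 165.01143053]
```

View pics/s5c.png

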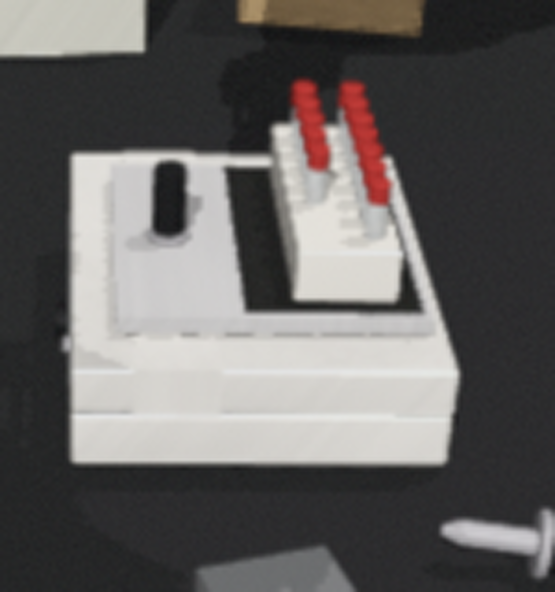

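The pin stands upright with its collar on the platform: grip top at (336.2,165.4) against (336.0,165.0) predicted, collar at (336.5,182.7) against (335.3,183.2). The gripper is well clear, so I'm handing in.

```bash
python3 -c "
from h import *
ticket.hand_in(); goto([.53,-.085,.33])"
```

```text
the job is handed in; nothing more can be done
the job is handed in; nothing more can be done
```

The lock pin is home in the hidden lock hole and released, and the job was handed in at about 18.7 s of the 64 s allowed. No verdict is reported, so the result rests on my own checks.

- **Sequence:** I drew the pin from the rightmost parking block and lowered it through the bore onto the steel. I then slid pin and platform about 33–36 mm until the nose dropped in, and pressed the pin home.
- **Forces:** The push on the steel stayed around 7 N and the seating force was about 9 N, both read at the end of each move and well under 40 N.
- **Final checks:** The tool stopped at z = 0.1708 m when the pin seated, against 0.1707 m expected. The last side image shows the pin upright with its collar on the platform, within about 1 pixel (roughly 2 mm) of prediction. The gripper is about 160 mm above its release height and touching nothing.
- **Disagreements:** Some image readings of the tip and collar differed from the arm's own position by 1–3 pixels. I trusted the arm's position, and the later contact heights agreed with it.
- **Look-alike pin:** The larger free-standing pin fell onto its side early in the run. I don't know whether it toppled by itself or was touched. It isn't a listed bystander and it stayed on the table.
- **Not checked:** I did not check the bystanders again with a full picture at the end. Every force reading away from the pin stayed near zero.

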